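# Hold the heel block ready over the cemented sandal sole

### The job

The yellow cement on the upturned sandal sole grabs at the first touch, so the heel block has to be lined up in the air first: lift the lid off the blue tin and set it flat, right way up, on the bench beside it, then take the heel block out of the tin and carry it over the top of the tool rack. Finish while still holding the block level and still about one centimetre above the yellow patch, not touching, matching the patch's outline with its straight front edge towards the toe. Never touch the sole or its board with the block, and do not bump the rack or disturb the jar, the thread spool and the cake of wax.

Things in the scene. Friction and masses are not known exactly. Their poses are not given: they have to be found in the camera images.
- tin: Round blue biscuit tin fastened to the bench, outer diameter 146, wall 3, inner diameter 140, rim 45 above the bench, inner floor 3 above the bench. Origin: centre of its underside on the bench. It stands left or right of the rack, on the opposite side to the sole.
- lid_center (a point): Loose round blue lid with a pale gold ring, diameter 156, 110 g nominal; skirt 10 deep with 2.5 play around the tin, it just rests on the rim. This point: centre of the lid's flat top face, 48 above the bench when seated on the tin and 13 when the lid lies on the bench. z up out of the top; the knob lies along -x.
- lid_knob (a point): Pale wooden knob standing on the lid, 50 from the lid's centre near the edge on the robot's side: upright cylinder, diameter 22, 32 tall, rising from the lid's top face. This point: on its axis, half-way up (16 above the lid's top face). Same axes as the lid. Lifted by it, the lid tips up on this side first.
- heel_center (a point): Heel block of stacked brown leather, D-shaped, loose, 90 g nominal, lying flat in the tin under the lid: 56 long (x), 50 wide (y), 30 tall (z). Rounded back (radius 25) at -x, straight front edge at +x, flat parallel sides from x = -3 to x = +28. White chalk line along x on its top. This point: its centre, half-way up (15 above its underside).
- heel_front (a point): Middle of the heel block's straight front face, 28 ahead (+x) of its centre, half-way up. Same axes.
- seat (a point): Centre of the yellow D-shaped cement patch (56 x 50, same outline as the heel block) on the heel end of the upturned black rubber sole, at the sole's upper face 46 above the bench. x points to the toe (along the white chalk line, the patch's straight front edge is on that side), z up. The block's centre is to be about 25 above this point (10 gap) with its x along this x. The sole is 233 long, 64 wide at the heel, reaching 32 behind this point.
- seat_front (a point): Middle of the patch's straight front edge, 28 ahead (+x) of its centre, same height and axes.
- sole: The fixed wooden cutting board, 300 x 150 x 30 thick, with red stains, and the sole clamped on it with a steel bar across the toe end (bar from 163 to 181 along x, top 60 above the bench). Origin on the bench right under the patch centre; x to the toe; the board reaches from x = -60 to +240 and y = -75 to +75.
- rack: Fixed dark wooden rack of upright awls and punches between tin and sole, 240 long (x), 50 wide (y), 130 high to the tops of the handles. Origin: centre of its underside on the bench.
- jar: Amber glass jar with a steel cap, diameter 52, 72 tall, standing off the rack's robot end. Bystander. Origin: centre of its underside.
- spool: White thread spool, diameter 40, 50 tall, standing off the rack's far end. Bystander. Origin: centre of its underside.
- wax: Honey-coloured cake of wax 42 x 20 x 15 lying on the cutting board beside the sole. Bystander. Origin: centre of its underside.
Things that resemble listed ones, but are neither listed nor needed, are in the scene too. Leave any pink look-alike of the part that bears lid_center alone.

How it is judged:
On the way, in this order (a step that is already met when the one before it is completed fails the run):
1. the lid lies flat and right way up on the bench beside the tin, let go (height (world z) of lid_center below 0.025 m and angle between lid_center's own z axis and vertical below 0.15 rad and horizontal distance between lid_center and tin above 0.145 m and contact force between the fingers and lid below 0.05 N), for 0.2 s.
2. the heel block passes over the top of the tool rack (height (world z) of heel_center above 0.145 m and y of heel_center in the frame of rack between -0.05 and 0.05 m and x of heel_center in the frame of rack between -0.13 and 0.13 m).
At the end, for the whole second after the job is handed in: Block held still in the fingers, level within 7 deg, underside 3 to 18 mm above the patch, centre within 7 mm, turned within 8 deg, straight edge to the toe, not touching; lid flat, right way up on the bench, let go, centre over 145 mm from the tin centre (all of step 1 and horizontal distance between heel_center and seat below 0.007 m and z of heel_center in the frame of seat between 0.018 and 0.033 m and x of heel_front in the frame of seat above 0.015 m and angle between the x axis of heel_center and the x axis of seat, either way round below 0.14 rad and angle between heel_center's own z axis and vertical below 0.12 rad and linear speed of heel below 0.02 m/s and contact force between the fingers and heel above 1 N and contact force between heel and sole below 0.05 N); the arm keeps its last pose, push and grip.
It fails at once if the heel block touches the sole or its board (contact force between heel and sole above 0.3 N).
It fails at once if the tool rack is bumped (contact force between rack and anything else above 3 N).
It fails at once if the jar, spool or wax is moved more than 15 mm (distance of any of jar, spool, wax from where it was at the start of the episode above 0.015 m).
It also fails if it takes over 58 s, if anything falls off the work surface, if the arm or the gripper's body presses on something with over 40 N, if the wrist force passes 120 N, or if a joint passes its speed limit or range.

### The arm

A 6-joint arm with a two-finger parallel gripper is mounted at the origin on the work surface. World frame = base frame: x ahead of the robot, y to its left, z up, the work surface at z = 0. Lengths are in m, angles in rad, forces in N, time in s.
With the tool pointing down it reaches from about 0.375 to 0.9 m from the base axis. Payload 3.1 kg.
Tool frame: the origin (TCP) lies at the very end of the fingers, on their centre line; the grasp point (between the pads) lies 19 mm behind it (manip.tcp_to_grasp is the distance from the TCP to the grasp point, in m); z points along the fingers, y is the line along which they close (so a half turn about z gives the same grasp; the last joint's range is limited). The gripper opens to 85 mm and grips with 20 to 120 N. Pads are 22 mm wide; open, the fingers measure 114 mm over their backs; the gripper's body (76 mm by 85 mm) begins 54 mm behind the grasp point. The pads swing forward as they close: fully open they stand 13 mm farther back than shut.
Start: joints at [0.96, 0.527, 1.433, -0, 1.181, -0.178], TCP at [0.262, 0.567, 0.195] pointing down, gripper open.
Joint ranges: [-3.08, 3.08], [-0.75, 2.2], [0.22, 2.44], [-1.43, 4.57], [0, 2.65], [-2.85, 2.85]. Speed limits (rad/s): [2.79, 2.79, 3.14, 3.14, 3.14, 3.14].

### API

Orientations are given as a unit quaternion [x, y, z, w].
In Python, from station import manip gives the robot as it stands. The module is installed in compiled form; this text tells all that it offers.
- The arm moves only by the tool step_arm, never from a script. Its argument "commands" is one flat list of numbers, 6 for each row, row after row: the shift along the tool's x, y, z in m, then the turn, a rotation vector about the tool's x, y, z in degrees. A call has exactly 10 rows; each row is the pose to reach, as a shift and turn from the pose commanded when the call began, along the tool's axes at that moment; what a row does not reach only later rows make up. A row lasts 1/10 s, in which the tool goes at most 50 mm and 8.59 degrees, less where a joint would pass 70% of its speed; a pose out of reach is approached as far as the arm can. A call with a gripper value outside its range is refused whole. "jaw" is the opening in per cent of the stroke, from 0 (shut) to 100 (fully open), set as the call begins (left out, the last holds). The fingers move at their own pace and stop on an object; "grip_force" is the grip in N (left out, the last holds). Time passes only in rows, so rows that repeat a pose let the fingers close, or fill a call up. It gives the time, the measured TCP pose, the force, the opening and the grip force at its end, in the units of the state.
- manip.sense(): the state, without advancing time (a new reading comes with each control period).
- manip.snapshot(name): name is "side" or "top"; returns a dict with "pixels" (420x560x3 uint8, blue, green, red), "fx", "fy", "cx", "cy" (pixels), "k1" (the pictures are not rectified: a ray, as slopes to the right and down, at radius r is drawn at 1 + k1 r^2 times it, then the intrinsics apply), "R" (3x3) and "t" (3): a world point X has camera coordinates R X + t. Camera axes: x right, y down, z forward; pixel columns grow to the right and rows downward; lengths in m; the calibration is good to about 2 mm. A picture is of the moment at which its call begins. There is no depth.
- manip.sign_off(): hands the job in; it is judged then, once.
The state is a dict: "t": time; "q": joint angles; "qd": joint speeds; "tau": joint torques, N m; "tcp_pos": TCP position; "tool_rot": TCP orientation; "force": force on the tool from outside, world axes, zero at the start; "ft_torque": the same for the moment, N m; "finger_gap": opening from 0.0 (shut) to 1.0 (fully open); "gripper_force": force on a finger pad.
Only numpy, scipy, OpenCV 4.12 (cv2) and the standard library are available. Lean on these libraries where they do the work, as an engineer would, in place of code of your own. Each camera call takes 0.05 s, during which the arm holds its last target. There are 200 camera calls.

## Working session

There is one attempt and no reset: what is moved stays moved. The work goes in short steps, Python scripts to look and compute and a tool call to move; the robot and the scene stay as the last step left them, time stands still between calls to the robot, and variables do not carry over. Pictures are saved under pics/ and viewed, at most 10 in all, crops included, and the job is handed in when it is done.

Besides the shell and the picture viewer there is one more tool, called after "Request:" by a JSON object that holds its "op" and its "data". step_arm: Moves the arm, as the interface text tells. Its arguments: {"type":"object","properties":{"commands":{"type":"array","items":{"type":"number"}},"jaw":{"type":"number"},"grip_force":{"type":"number"}},"required":["commands"]}

```bash
mkdir -p pics
cat > h.py <<'E'
import numpy as np, cv2
from station import manip
from scipy.spatial.transform import Rotation as Ro
def snap(n):
    s=manip.snapshot(n); s['R']=np.array(s['R']); s['t']=np.array(s['t']); return s
def ray(s,u,v):
    K=np.array([[s['fx'],0,s['cx']],[0,s['fy'],s['cy']],[0,0,1]])
    x,y=(u-s['cx'])/s['fx'],(v-s['cy'])/s['fy']; a,b=x,y
    for _ in range(30):
        f=1+s['k1']*(a*a+b*b); a,b=x/f,y/f
    return -s['R'].T@s['t'], s['R'].T@np.array([a,b,1])
def onz(s,u,v,z):
    c,d=ray(s,u,v); return c+d*(z-c[2])/d[2]
def proj(s,X):
    p=s['R']@np.array(X)+s['t']; a,b=p[:2]/p[2]; f=1+s['k1']*(a*a+b*b)
    return s['fx']*a*f+s['cx'], s['fy']*b*f+s['cy']
E
python3 - <<'E'
from h import *
for n in('top','side'):
    s=snap(n); cv2.imwrite(f'pics/{n}0.png',s['pixels']); print(n,-s['R'].T@s['t'],s['R'].round(3).tolist(),s['fx'],s['k1'])
st=manip.sense(); print(st['tcp_pos'],st['tool_rot'],manip.tcp_to_grasp,st['t'],st['force'])
print(Ro.from_quat(st['tool_rot']).as_matrix().round(3))
E
```

```text
top [ 0.45814073 -0.03224232  0.86958232] [[-0.01, -1.0, -0.024], [-0.997, 0.012, -0.08], [0.08, 0.023, -0.997]] 426.84769103833446 -0.11029488006218628
side [0.47702481 0.62579396 0.49119718] [[-0.995, -0.103, 0.005], [-0.06, 0.544, -0.837], [0.083, -0.833, -0.547]] 382.5452087206156 0.01514347387351004
[0.26169356 0.56679958 0.19451258] [ 2.14720887e-01  9.76674953e-01 -9.08067455e-04 -3.91312717e-04] 0.0187 0.1 [-0.1583105   0.26013533 -0.49751897]
[[-0.908  0.419 -0.001]
 [ 0.419  0.908 -0.002]
 [ 0.    -0.002 -1.   ]]
```

View pics/top0.png

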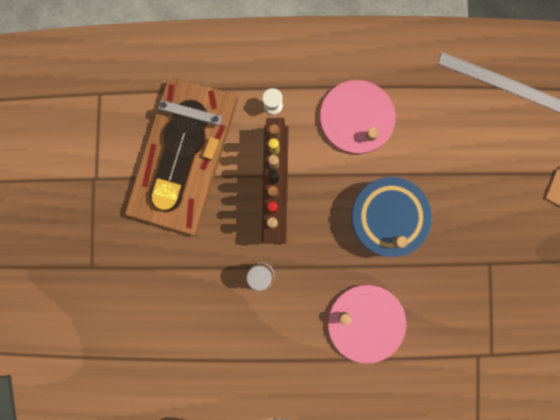

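View pics/side0.png

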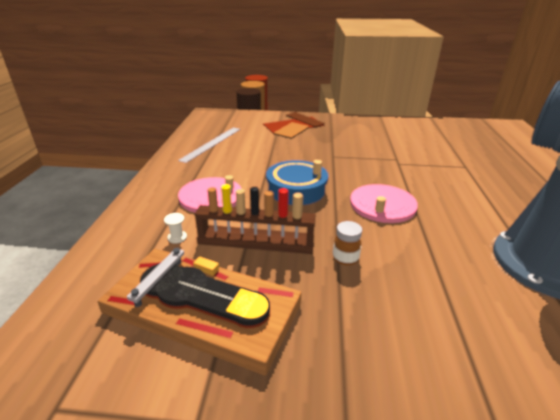

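The top view shows the blue lid with its gold ring on the tin at (392,217), with its knob at (402,242). There are two pink look-alike lids at (358,117), knob (373,133), and (367,324), knob (345,320), which I will leave alone. The sole is at (180,150) with the yellow patch at (166,194), the rack at (274,182), the jar at (260,278), the spool at (273,100) and the wax at (211,148). By the description, the blue lid with the gold ring is the one I want. I'll check it and the patch in a close crop.

Run:
```python
from h import *
s=snap('top'); p=s['pixels']
a=cv2.resize(p[167:267,342:442],None,fx=4,fy=4,interpolation=cv2.INTER_CUBIC)
b=cv2.resize(p[120:220,130:230],None,fx=4,fy=4,interpolation=cv2.INTER_CUBIC)
cv2.imwrite('pics/c1.png',np.hstack([a,b]))
hsv=cv2.cvtColor(p,cv2.COLOR_BGR2HSV)
def comp(lo,hi,r):
    m=cv2.inRange(hsv,np.array(lo),np.array(hi)); k=np.zeros_like(m); k[r[1]:r[3],r[0]:r[2]]=1; m*=k
    n,l,st,c=cv2.connectedComponentsWithStats(m); i=1+st[1:,4].argmax(); return (l==i).astype(np.uint8)
m=comp([98,80,20],[125,255,255],(340,165,445,270))
c=max(cv2.findContours(m,0,1)[0],key=cv2.contourArea); print('blue',cv2.fitEllipse(cv2.convexHull(c)))
m=comp([22,140,120],[35,255,255],(130,165,200,225))
c=max(cv2.findContours(m,0,1)[0],key=cv2.contourArea); r=cv2.minAreaRect(c); print('yel',r,cv2.boxPoints(r), [onz(s,*q,.046).round(4).tolist() for q in cv2.boxPoints(r)])
pts=dict(rackc1=(265,119,.13),)
for n,u,v,z in [('tin',392,217,.048),('knobtop',402,242,.080),('jar',260,278,.072),('spool',273,98,.05),('wax',211,148,.045),('rack r',273,223,.13),('rack f',274,129,.13),('pinkA',358,117,.013),('pinkB',367,324,.013),('pinkBknob',345,320,.045)]:
    print(n,onz(s,u,v,z).round(4))
```

```text
blue ((391.8710632324219, 216.0483856201172), (49.78297424316406, 50.69021224975586), 139.08306884765625)
yel ((166.46226501464844, 190.632080078125), (24.312816619873047, 14.422857284545898), 15.945395469665527) [[152.79247 194.22643]
 [156.75471 180.3585 ]
 [180.13206 187.03773]
 [176.16982 200.90565]] [[0.5607, 0.2349, 0.046], [0.5883, 0.2274, 0.046], [0.5741, 0.18, 0.046], [0.5468, 0.1876, 0.046]]
tin [ 0.5101 -0.2325  0.048 ]
knobtop [ 0.4615 -0.2421  0.08  ]
jar [0.3979 0.0219 0.072 ]
spool [ 0.7494 -0.0046  0.05  ]
wax [0.6513 0.1193 0.045 ]
rack r [ 0.497  -0.0054  0.13  ]
rack f [ 0.6638 -0.0086  0.13  ]
pinkA [ 0.7195 -0.1782  0.013 ]
pinkB [ 0.2998 -0.1861  0.013 ]
pinkBknob [ 0.3141 -0.1382  0.045 ]
```

View pics/c1.png

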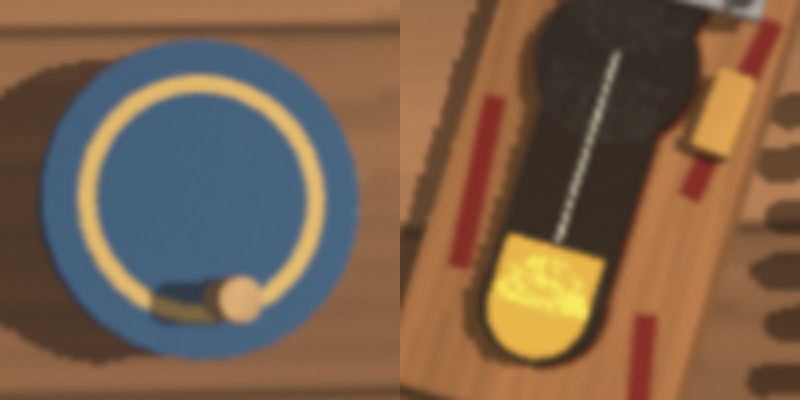

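The crop confirms the blue lid with a gold ring, centred at (392,217), with its knob top at (402,242). The patch's front corners are at (157,178.3) and (181.8,185), its rearmost point is at (163.8,210), and the chalk line runs towards the toe at (184.5,133).

```bash
cat >> h.py <<'E'
def go(*wps):
    """each wp=(x,y,z,yaw of tool y in deg): tool shift mm & rotvec deg, all from the present pose"""
    st=manip.sense(); R=Ro.from_quat(st['tool_rot']); p=np.array(st['tcp_pos'])
    for x,y,z,a in wps:
        a=np.radians(a); ya=np.array([np.cos(a),np.sin(a),0]); za=np.array([0,0,-1.]); 
        D=R.inv()*Ro.from_matrix(np.c_[np.cross(ya,za),ya,za])
        print('shift',R.inv().apply(np.array([x,y,z])-p).round(4),'rot',D.as_rotvec(degrees=True).round(2))
E
python3 - <<'E'
from h import *
s=snap('top'); z=.046
fl,fr,bk,c1,c0=[onz(s,u-.4,v-.4,z)[:2] for u,v in [(157,178.25),(181.75,185),(163.75,210.25),(184.5,133),(169.5,180)]]
print('front',(fl+fr)/2,'w',np.linalg.norm(fl-fr),'edge yaw',np.degrees(np.arctan2(*((fl-fr))[::-1]))-90,'chalk yaw',np.degrees(np.arctan2(*(c1-c0)[::-1])))
print('back',bk,'len',np.linalg.norm((fl+fr)/2-bk),'c',((fl+fr)/2+bk)/2)
# side check
t=snap('side')
for n,X in [('knob',(.4615,-.242,.08)),('lid',(.510,-.2325,.048)),('seat',(*(((fl+fr)/2+bk)/2),.046)),('fl',(*fl,.046)),('fr',(*fr,.046))]: print(n,proj(t,X))
cv2.imwrite('pics/s1.png',np.vstack([cv2.resize(t['pixels'][y:y+75,x:x+200],None,fx=4,fy=4,interpolation=cv2.INTER_CUBIC) for x,y in((200,145),(120,265))]))
go((.45,.2,.2,40),)
E
```

```text
front [0.58612763 0.20269399] w 0.052164167678282636 edge yaw -15.97137325768837 chalk yaw -16.981930831802167
back [0.52949148 0.21315543] len 0.05759421949247261 c [0.55780956 0.20792471]
knob (np.float64(317.54015851483507), np.float64(160.47898769760425))
lid (np.float64(297.2624567195976), np.float64(172.78984434352202))
seat (np.float64(250.7194385000577), np.float64(301.67573665712473))
fl (np.float64(225.66492937550962), np.float64(309.46021076702664))
fr (np.float64(240.85107030911524), np.float64(286.90981224629843))
shift [-0.3247 -0.2543 -0.0049] rot [-0.06  0.   25.2 ]
```

View pics/s1.png

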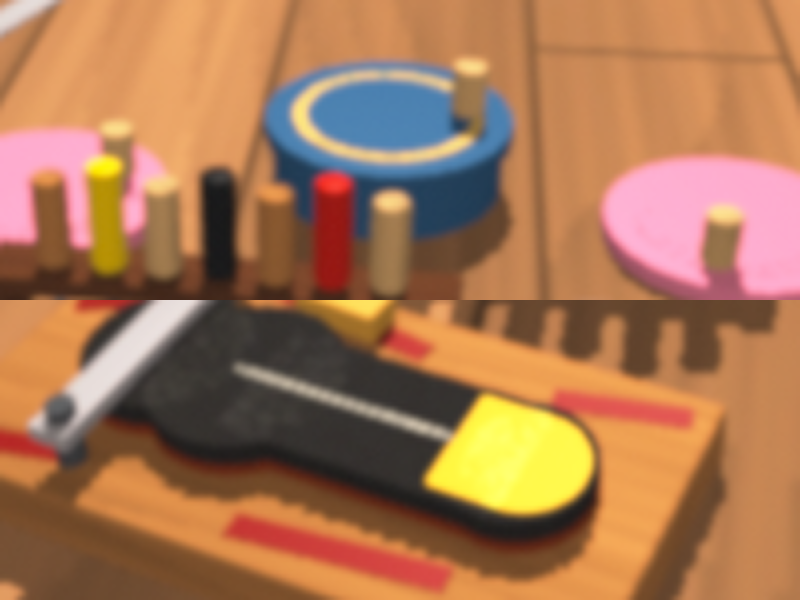

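The side view agrees with the top-view estimates: the knob top is at about (317.7,161.7), against a predicted (317.5,160.5), and the patch's front corners are at (226,311) and (241,289). I'm moving towards the knob.

Request:
{"op": "step_arm", "data": {"commands": [-0.05,-0.04,0,0,0,5,-0.09,-0.07,0,0,0,10,-0.13,-0.1,0,0,0,15,-0.17,-0.13,0,0,0,20,-0.21,-0.16,0,0,0,25,-0.25,-0.19,0,0,0,25,-0.28,-0.22,0,0,0,25,-0.31,-0.245,0,0,0,25,-0.325,-0.254,0,0,0,25,-0.325,-0.254,0,0,0,25], "jaw": 65, "grip_force": 60}}

```text
t: 1.25
tcp_pos: [0.4524, 0.1983, 0.1956]
tool_rot: [0.423, 0.906, 0.0, 0.001]
force: [-0.3, -0.1, -0.4]
finger_gap: 0.65
gripper_force: 0.0
```

Run:
```python
from h import *
st=manip.sense(); print(st['tcp_pos'],st['q'])
go((.4615,-.242,.15,11),(.4615,-.242,.11,11))
```

```text
[0.4524112  0.19830004 0.19556524] [ 1.86716383e-01  3.51417101e-01  1.75523520e+00 -4.52144726e-04
  1.03369796e+00 -5.10182488e-01]
shift [-0.3434 -0.2758  0.0456] rot [ 0.06  0.04 28.94]
shift [-0.3433 -0.2758  0.0856] rot [ 0.06  0.04 28.94]
```

Request:
{"op": "step_arm", "data": {"commands": [-0.035,-0.028,0,0,0,5,-0.073,-0.059,0,0,0,10,-0.11,-0.09,0,0,0,15,-0.15,-0.12,0,0,0,20,-0.19,-0.15,0,0,0,25,-0.225,-0.18,0,0,0,29,-0.265,-0.21,0,0,0,29,-0.305,-0.245,0,0,0,29,-0.335,-0.27,0.02,0,0,29,-0.343,-0.276,0.045,0,0,29]}}

```text
t: 2.25
tcp_pos: [0.4635, -0.2445, 0.1512]
tool_rot: [0.636, 0.772, -0.0, 0.004]
force: [0.2, -0.1, 0.5]
finger_gap: 0.655
gripper_force: 0.0
```

Run:
```python
from h import *
print(manip.sense()['tcp_pos'])
go((.4615,-.242,.09,11),(.4615,-.242,.053,11))
```

```text
[ 0.46351461 -0.2445261   0.15119541]
shift [ 0.0032 -0.0018  0.0612] rot [0.24 0.35 0.04]
shift [ 0.0035 -0.0019  0.0982] rot [0.24 0.35 0.04]
```

Request:
{"op": "step_arm", "data": {"commands": [0.001,0,0.01,0,0,0,0.001,0,0.02,0,0,0,0.001,0,0.035,0,0,0,0.001,0,0.045,0,0,0,0.001,0,0.055,0,0,0,0.001,0,0.06,0,0,0,0.001,0,0.06,0,0,0,0.001,0,0.06,0,0,0,0.001,0,0.06,0,0,0,0.001,0,0.06,0,0,0]}}

```text
t: 3.25
tcp_pos: [0.4613, -0.239, 0.0909]
tool_rot: [0.635, 0.773, 0.0, 0.001]
force: [-0.4, -0.2, 0.1]
finger_gap: 0.651
gripper_force: 0.0
```

Run:
```python
from h import *
print(manip.sense()['tcp_pos'])
go((.4615,-.242,.053,11))
t=snap('top'); print(proj(t,(.4615,-.242,.08))); t2=snap('side')
cv2.imwrite('pics/k1.png',np.hstack([cv2.resize(q,(400,400),interpolation=cv2.INTER_CUBIC) for q in (t['pixels'][190:290,350:450],t2['pixels'][110:210,260:360])]))
```

```text
[ 0.46129538 -0.23898328  0.09090305]
shift [-0.003  -0.0004  0.0379] rot [0.04 0.05 0.19]
(np.float64(401.9585509042645), np.float64(242.00201668721377))
```

View pics/k1.png

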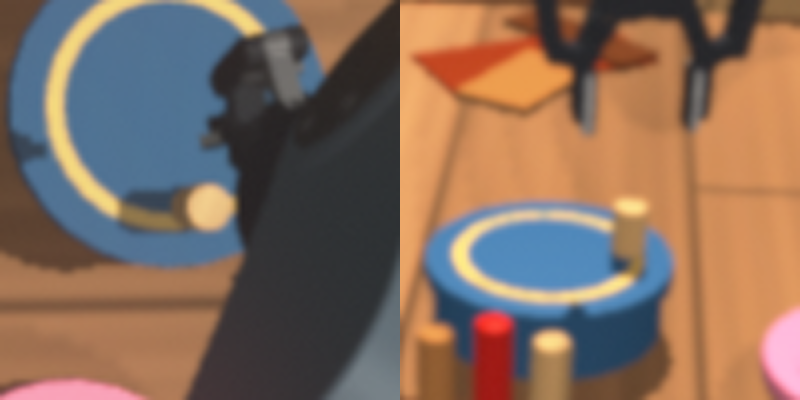

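Run:
```python
from h import *
st=manip.sense(); print(st['tcp_pos'],st['q'],st['force'])
t,t2=snap('top'),snap('side')
R=Ro.from_quat(st['tool_rot']).as_matrix()
for s in(-1,1):
  X=st['tcp_pos']+R@[0,s*.03,-.008]; print(X,proj(t,X),proj(t2,X))
for z in (.09,.1,.11,.12,.13): print(z,onz(t2,306,142,z),onz(t2,334,141,z))
cv2.imwrite('pics/k2.png',np.hstack([cv2.resize(q,(400,400),interpolation=cv2.INTER_CUBIC) for q in (t['pixels'][170:310,330:470],t2['pixels'][60:230,230:400])]))
```

```text
[ 0.46115811 -0.23890104  0.0907709 ] [-6.93360566e-01  5.43888454e-01  1.79390644e+00 -6.41044151e-06
  8.03031376e-01 -8.88724013e-01] [-0.81490134  0.12743022 -0.21299487]
[ 0.43172413 -0.24472092  0.09875651] (np.float64(406.61071948693586), np.float64(258.41328749707145)) (np.float64(330.2789335753701), np.float64(153.6012947032006))
[ 0.4905827  -0.23307327  0.09878529] (np.float64(399.3431813500328), np.float64(225.90968517155105)) (np.float64(305.99111037189857), np.float64(154.44984680752228))
0.09 [ 0.49382588 -0.33087615  0.09      ] [ 0.41961516 -0.3461001   0.09      ]
0.1 [ 0.49340711 -0.30703076  0.1       ] [ 0.42104612 -0.32187526  0.1       ]
0.11 [ 0.49298833 -0.28318538  0.11      ] [ 0.42247708 -0.29765041  0.11      ]
0.12 [ 0.49256956 -0.25933999  0.12      ] [ 0.42390803 -0.27342556  0.12      ]
0.13 [ 0.49215079 -0.23549461  0.13      ] [ 0.42533899 -0.24920071  0.13      ]
```

View pics/k2.png

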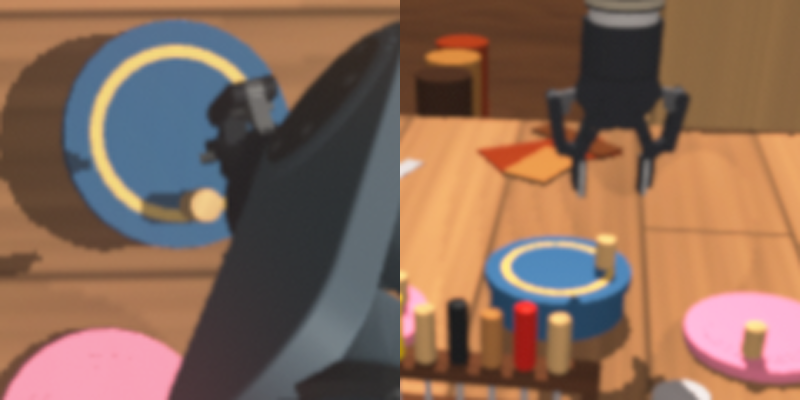

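The side view shows the fingertips at (306,142) and (334,141), which puts them near z≈0.13, higher than the 0.10 I expected. The knob is still free below them at about (316,161). I'll go down slowly and watch the force.

Request:
{"op": "step_arm", "data": {"commands": [-0.001,0,0.005,0,0,0,-0.002,0,0.01,0,0,0,-0.003,0,0.015,0,0,0,-0.003,0,0.02,0,0,0,-0.003,0,0.025,0,0,0,-0.003,0,0.03,0,0,0,-0.003,0,0.034,0,0,0,-0.003,0,0.036,0,0,0,-0.003,0,0.036,0,0,0,-0.003,0,0.036,0,0,0]}}

```text
t: 4.45
tcp_pos: [0.4617, -0.2417, 0.0545]
tool_rot: [0.635, 0.773, -0.0, 0.0]
force: [0.6, 0.3, -0.5]
finger_gap: 0.651
gripper_force: 0.0
```

Run:
```python
from h import *
st=manip.sense(); print(st['tcp_pos'],st['force'])
t,t2=snap('top'),snap('side')
cv2.imwrite('pics/k3.png',np.hstack([cv2.resize(q,(400,400),interpolation=cv2.INTER_CUBIC) for q in (t['pixels'][170:310,330:470],t2['pixels'][110:220,260:370])]))
```

```text
[ 0.46167344 -0.24167342  0.05447764] [ 0.61565594  0.3027036  -0.46114739]
```

View pics/k3.png

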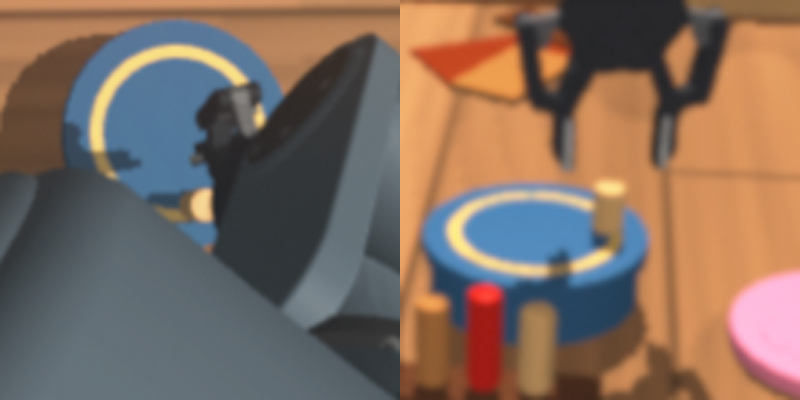

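The side view has the tips at about (306,156) and (332,155), still above the knob top at (318,161). The top view has the far tip at about (399,225). I'll triangulate it.

Run:
```python
from h import *
t,t2=snap('top'),snap('side')
def tri(a,b):
    (c1,d1),(c2,d2)=ray(t,*a),ray(t2,*b); d1/=np.linalg.norm(d1);d2/=np.linalg.norm(d2)
    k=np.linalg.lstsq(np.c_[d1,-d2],c2-c1,rcond=None)[0]; p,q=c1+k[0]*d1,c2+k[1]*d2; return ((p+q)/2).round(4),np.linalg.norm(p-q).round(4)
print(tri((402.5,225),(306.5,141.6)),tri((399,225),(305.9,156.2)))
for z in(.06,.07,.08,.09,.1):print(z,onz(t2,305.9,156.2,z).round(3),onz(t2,332.3,155.4,z).round(3))
print(tri((402,242),(317.7,161.5)))
```

```text
(array([ 0.4908, -0.2296,  0.1335]), np.float64(0.0003)) (array([ 0.4915, -0.2338,  0.0939]), np.float64(0.0019))
0.06 [ 0.492 -0.307  0.06 ] [ 0.422 -0.32   0.06 ]
0.07 [ 0.491 -0.285  0.07 ] [ 0.423 -0.298  0.07 ]
0.08 [ 0.491 -0.264  0.08 ] [ 0.425 -0.276  0.08 ]
0.09 [ 0.491 -0.242  0.09 ] [ 0.426 -0.254  0.09 ]
0.1 [ 0.49 -0.22  0.1 ] [ 0.427 -0.232  0.1  ]
(array([ 0.4612, -0.2429,  0.0768]), np.float64(0.0006))
```

Request:
{"op": "step_arm", "data": {"commands": [0,0,0,0,0,0,0,0,0,0,0,0,0,0,0,0,0,0,0,0,0,0,0,0,0,0,0,0,0,0,0,0,0,0,0,0,0,0,0,0,0,0,0,0,0,0,0,0,0,0,0,0,0,0,0,0,0,0,0,0], "jaw": 10}}

```text
t: 5.65
tcp_pos: [0.4616, -0.2416, 0.0544]
tool_rot: [0.635, 0.773, -0.0, 0.0]
force: [-0.7, -0.3, 0.5]
finger_gap: 0.101
gripper_force: 0.0
```

It closed on air, so the pictures are right and the real tips are above the knob. I'll read the tip row numerically.

Run:
```python
from h import *
t2=snap('side'); g=t2['pixels'].max(2)
print('     ',*range(308,332)); 
for v in range(140,176): print(v,g[v,308:332])
for z in (.075,.08,.085,.09,.095): print(z,proj(t2,(.4617,-.2417,z)))
```

```text
308 309 310 311 312 313 314 315 316 317 318 319 320 321 322 323 324 325 326 327 328 329 330 331
140 [ 52  50  46  43  43  42  42  45  72 118 156 167 150 112  68  43  42  43
  43  44  50  59  67  70]
141 [ 95  91  77  59  44  41  42  45  75 121 158 162 136  96  59  42  42  43
  47  63  86 103 111 113]
142 [151 145 124  89  57  42  44  47  76 123 157 155 119  76  51  47  46  46
  65 100 133 150 152 149]
143 [189 182 161 119  72  46  47  58  84 125 154 148 108  67  60  66  61  59
  88 135 169 181 177 168]
144 [205 199 178 133  82  50  56  77 101 129 152 144 103  69  80  92  84  74
 106 155 187 194 186 174]
145 [208 202 179 136  82  53  65  93 115 132 147 140 101  73  92 107  96  83
 116 164 193 197 188 175]
146 [207 200 176 129  77  53  72 102 122 133 146 139 100  75  97 110  98  88
 124 171 196 199 188 175]
147 [207 199 171 122  71  53  75 106 124 134 147 138  98  76  98 109  95  90
 130 175 198 199 189 176]
148 [206 197 168 118  69  54  77 107 123 135 149 138  96  77  99 109  95  93
 136 179 200 200 190 176]
149 [205 196 165 112  64  55  80 107 123 136 150 137  97  79 100 108  94  96

[... 2350 characters left out ...]
46 175 184 185 182
 169 153 186 205 207 197]
173 [187 187 186 177 150 112 125 141 149 154 158 156 140 144 174 184 185 184
 177 158 176 202 208 198]
174 [188 188 186 178 151 114  92 107 120 133 147 152 139 143 174 185 186 186
 182 167 170 200 208 200]
175 [189 189 187 178 151 114  93  89  87 115 140 149 137 142 175 185 187 186
 184 171 165 199 208 201]
0.075 (np.float64(317.3273206907858), np.float64(162.36428329785753))
0.08 (np.float64(317.4573951461085), np.float64(160.5275323801729))
0.085 (np.float64(317.5882589885433), np.float64(158.6800109489036))
0.09 (np.float64(317.71991969044836), np.float64(156.82162004342888))
0.095 (np.float64(317.8523848214859), np.float64(154.95225944364987))
```

The tip row is about 157.5, so the real tip is at z≈0.089. That is about 34 mm above the reported TCP when nearly shut. I'll use that empirical offset: reopen, then go down 34 mm.

Request:
{"op": "step_arm", "data": {"commands": [0,0,0,0,0,0,0,0,0,0,0,0,0,0,0,0,0,0,0,0,0,0,0,0,0,0,0,0,0,0,0,0,0.006,0,0,0,0,0,0.013,0,0,0,0,0,0.02,0,0,0,0,0,0.026,0,0,0,0,0,0.03,0,0,0,0,0,0.03,0,0,0], "jaw": 65}}

```text
validation failed for argument at $.co...
```

Request:
{"op": "step_arm", "data": {"commands": [0,0,0.002,0,0,0,0,0,0.002,0,0,0,0,0,0.002,0,0,0,0,0,0.002,0,0,0,0,0,0.002,0,0,0,0,0,0.002,0,0,0,0,0,0.002,0,0,0,0,0,0.002,0,0,0,0,0,0.002,0,0,0,0,0,0.002,0,0,0], "jaw": 10, "grip_force": 60}}

```text
t: 6.7
tcp_pos: [0.4616, -0.2416, 0.0524]
tool_rot: [0.635, 0.773, 0.0, 0.0]
force: [0.6, -0.1, 0.5]
finger_gap: 0.101
gripper_force: 0.0
```

Request:
{"op": "step_arm", "data": {"commands": [0,0,0,0,0,0,0,0,0,0,0,0,0,0,0,0,0,0,0,0,0,0,0,0,0,0,0,0,0,0,0,0,0.006,0,0,0,0,0,0.012,0,0,0,0,0,0.018,0,0,0,0,0,0.024,0,0,0,0,0,0.028,0,0,0], "jaw": 65}}

```text
t: 7.7
tcp_pos: [0.4613, -0.2414, 0.0235]
tool_rot: [0.635, 0.773, -0.0, -0.001]
force: [1.2, 0.0, 0.7]
finger_gap: 0.648
gripper_force: 0.0
```

Request:
{"op": "step_arm", "data": {"commands": [0,0,0.002,0,0,0,0,0,0.003,0,0,0,0,0,0.003,0,0,0,0,0,0.003,0,0,0,0,0,0.003,0,0,0,0,0,0.003,0,0,0,0,0,0.003,0,0,0,0,0,0.003,0,0,0,0,0,0.003,0,0,0,0,0,0.003,0,0,0], "jaw": 10, "grip_force": 60}}

```text
t: 8.7
tcp_pos: [0.4616, -0.2416, 0.0214]
tool_rot: [0.635, 0.773, -0.0, -0.0]
force: [-0.1, 0.2, -1.8]
finger_gap: 0.229
gripper_force: 58.6
```

Request:
{"op": "step_arm", "data": {"commands": [0,0,-0.006,0,0,0,0,0,-0.015,0,0,0,0,0,-0.03,0,0,0,0,0,-0.045,0,0,0,0,0,-0.06,0,0,0,-0.01,0,-0.07,0,0,0,-0.025,0,-0.07,0,0,0,-0.045,0,-0.07,0,0,0,-0.065,0,-0.07,0,0,0,-0.085,0,-0.07,0,0,0]}}

```text
t: 9.7
tcp_pos: [0.4782, -0.3265, 0.0914]
tool_rot: [0.635, 0.773, -0.0, 0.0]
force: [-1.2, -0.3, -1.3]
finger_gap: 0.236
gripper_force: 58.7
```

Request:
{"op": "step_arm", "data": {"commands": [-0.02,0,0,0,0,0,-0.04,0,0,0,0,0,-0.06,0,0,0,0,0,-0.075,0,0,0,0,0,-0.085,0,0,0,0,0,-0.09,0,0.01,0,0,0,-0.09,0,0.025,0,0,0,-0.09,0,0.04,0,0,0,-0.09,0,0.05,0,0,0,-0.09,0,0.055,0,0,0]}}

```text
t: 10.7
tcp_pos: [0.4946, -0.4114, 0.0341]
tool_rot: [0.634, 0.773, 0.0, -0.002]
force: [-1.3, 0.2, -0.8]
finger_gap: 0.237
gripper_force: 58.7
```

Run:
```python
from h import *
st=manip.sense(); print(st['tcp_pos'],st['force'],st['ft_torque'],st['finger_gap'])
t,t2=snap('top'),snap('side')
cv2.imwrite('pics/l1.png',np.hstack([cv2.resize(q,(400,400),interpolation=cv2.INTER_CUBIC) for q in (t['pixels'][150:290,340:480],t2['pixels'][110:220,230:340])]))
```

```text
[ 0.49459199 -0.41144882  0.03411895] [-1.26719905  0.23102047 -0.80796213] [ 0.01304232  0.01962143 -0.00915196] 0.23715931312790847
```

View pics/l1.png

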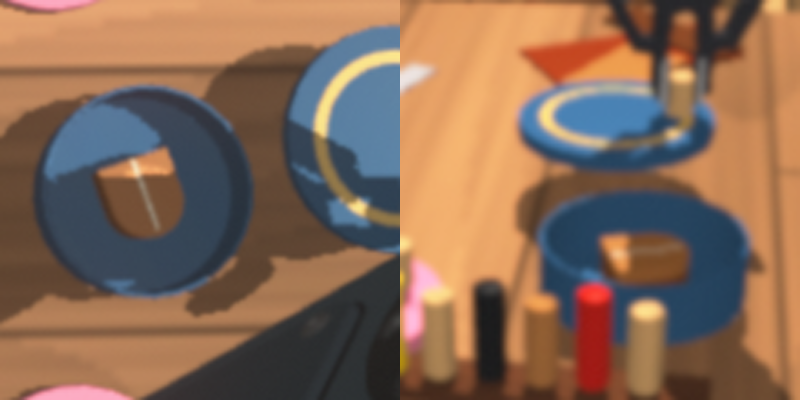

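The lid is level in the grip at side crop (617,120), and the tin is open. On the heel's top face, the front corners are at about (374,210) and (398.8,201.8), the back is at about (391.8,233.3), and the chalk line runs from (387.3,206) to (395.3,230.5). Next I'll lower the lid.

Request:
{"op": "step_arm", "data": {"commands": [0,0,0.01,0,0,0,0,0,0.02,0,0,0,0,0,0.028,0,0,0,0,0,0.034,0,0,0,0,0,0.038,0,0,0,0,0,0.041,0,0,0,0,0,0.043,0,0,0,0,0,0.045,0,0,0,0,0,0.046,0,0,0,0,0,0.046,0,0,0]}}

```text
t: 11.8
tcp_pos: [0.4956, -0.4133, -0.0095]
tool_rot: [0.635, 0.773, -0.0, 0.0]
force: [-0.3, -0.4, -0.8]
finger_gap: 0.238
gripper_force: 58.7
```

Run:
```python
from h import *
st=manip.sense(); print(st['tcp_pos'],st['force'],st['ft_torque'],st['finger_gap'])
t=snap('top')
fl,fr,bk,c0,c1=[onz(t,u-.4,v-.4,.033)[:2] for u,v in [(374,210.2),(398.8,201.8),(391.8,233.3),(387.3,206),(395.3,230.5)]]
ang=lambda d:np.degrees(np.arctan2(d[1],d[0]))
print('w',np.linalg.norm(fl-fr),'len',np.linalg.norm((fl+fr)/2-bk),'c',((fl+fr)/2+bk)/2,'yaw',ang(fl-fr)-90,ang(c0-c1),ang((fl+fr)/2-bk), (fl+fr)/2,bk)
# segment brown block
p=t['pixels'].astype(int); 
m=((p[:,:,2]-p[:,:,0])>15).astype(np.uint8); k=np.zeros_like(m); cv2.circle(k,(390,217),27,1,-1); m*=k
n,l,s,c=cv2.connectedComponentsWithStats(m); i=1+s[1:,4].argmax(); mm=(l==i).astype(np.uint8)
h=cv2.convexHull(max(cv2.findContours(mm,0,1)[0],key=cv2.contourArea)); 
P=np.array([onz(t,*q,.033)[:2] for q in h[:,0]]).astype(np.float32); print(s[i],cv2.minAreaRect(P*1000))
```

```text
[ 0.49562334 -0.413325   -0.00954579] [-0.32157505 -0.44424846 -0.78023214] [-0.0032124   0.03301134  0.00665179] 0.23777753260617665
w 0.0523428955186837 len 0.054674190386236304 c [ 0.50679461 -0.22951148] yaw 17.867396537246336 16.587553763283985 9.5439531759516 [ 0.53375333 -0.22497888] [ 0.4798359  -0.23404409]
[373 202  31  31 722] ((507.52587890625, -230.92726135253906), (57.093570709228516, 55.51466751098633), 17.60971450805664)
```

Request:
{"op": "step_arm", "data": {"commands": [0,0,0.001,0,0,0,0,0,0.002,0,0,0,0,0,0.003,0,0,0,0,0,0.003,0,0,0,0,0,0.003,0,0,0,0,0,0.003,0,0,0,0,0,0.003,0,0,0,0,0,0.003,0,0,0,0,0,0.003,0,0,0,0,0,0.003,0,0,0]}}

```text
t: 12.85
tcp_pos: [0.4956, -0.4133, -0.0126]
tool_rot: [0.635, 0.773, -0.0, 0.0]
force: [-0.9, 0.2, -1.1]
finger_gap: 0.238
gripper_force: 58.7
```

Request:
{"op": "step_arm", "data": {"commands": [0,0,0,0,0,0,0,0,0,0,0,0,0,0,0,0,0,0,0,0,0,0,0,0,0,0,0,0,0,0,0,0,-0.01,0,0,0,0,0,-0.025,0,0,0,0,0,-0.045,0,0,0,0,0,-0.07,0,0,0,0,0,-0.1,0,0,0], "jaw": 70}}

```text
t: 13.85
tcp_pos: [0.4954, -0.413, 0.0891]
tool_rot: [0.635, 0.773, 0.0, -0.0]
force: [0.1, -1.0, -0.0]
finger_gap: 0.7
gripper_force: 0.0
```

Run:
```python
from h import *
st=manip.sense(); print(st['tcp_pos'],st['force'],st['q'])
go((.5127,-.2315,.09,107.3))
```

```text
[ 0.49535917 -0.41302639  0.08905676] [ 0.11840201 -0.95205514 -0.01123867] [-8.67970242e-01  6.80234615e-01  1.46893337e+00 -8.52804973e-06
  9.92784483e-01 -1.06352308e+00]
shift [ 0.1747  0.0523 -0.0009] rot [ 1.00e-02 -2.00e-02 -9.61e+01]
```

Request:
{"op": "step_arm", "data": {"commands": [0.017,0.005,0,0,0,-8,0.035,0.01,0,0,0,-16,0.055,0.016,0,0,0,-24,0.075,0.022,0,0,0,-32,0.095,0.028,0,0,0,-40,0.115,0.034,0,0,0,-48,0.135,0.04,0,0,0,-56,0.155,0.046,0,0,0,-64,0.17,0.051,0,0,0,-72,0.1747,0.0523,0,0,0,-80], "jaw": 80}}

```text
t: 14.85
tcp_pos: [0.5132, -0.2301, 0.0889]
tool_rot: [-0.014, 1.0, -0.0, 0.0]
force: [-0.2, -0.7, -0.2]
finger_gap: 0.799
gripper_force: 0.0
```

Request:
{"op": "step_arm", "data": {"commands": [0,0,0,0,0,-8,0,0,0,0,0,-16,0,0,0.015,0,0,-16,0,0,0.03,0,0,-16,0,0,0.045,0,0,-16,0,0,0.055,0,0,-16,0,0,0.06,0,0,-16,0,0,0.06,0,0,-16,0,0,0.06,0,0,-16,0,0,0.06,0,0,-16]}}

```text
t: 15.85
tcp_pos: [0.5134, -0.2321, 0.0281]
tool_rot: [-0.15, 0.989, -0.0, 0.0]
force: [0.5, 0.2, -0.5]
finger_gap: 0.799
gripper_force: 0.0
```

Run:
```python
from h import *
st=manip.sense(); print(st['tcp_pos'],st['force'],st['q'])
go((.5127,-.2315,-.032,107.3))
```

```text
[ 0.51343772 -0.23207016  0.0280991 ] [ 0.47109583  0.21962744 -0.47376495] [-6.22819122e-01  6.89544013e-01  1.71747230e+00  2.78609196e-05
  7.33197885e-01 -2.49388209e+00]
shift [0.0006 0.0008 0.0601] rot [-0.06  0.05 -0.1 ]
```

Request:
{"op": "step_arm", "data": {"commands": [0,0,0.01,0,0,0,0,0,0.02,0,0,0,0,0,0.03,0,0,0,0,0,0.038,0,0,0,0,0,0.044,0,0,0,0,0,0.049,0,0,0,0,0,0.053,0,0,0,0,0,0.056,0,0,0,0,0,0.058,0,0,0,0,0,0.058,0,0,0]}}

```text
t: 16.85
tcp_pos: [0.5129, -0.2317, -0.0307]
tool_rot: [-0.15, 0.989, 0.0, -0.0]
force: [0.4, -0.9, -0.1]
finger_gap: 0.798
gripper_force: 0.0
```

No contact, so I'll close on the block.

Request:
{"op": "step_arm", "data": {"commands": [0,0,0,0,0,0,0,0,0,0,0,0,0,0,0,0,0,0,0,0,0,0,0,0,0,0,0,0,0,0,0,0,0,0,0,0,0,0,0,0,0,0,0,0,0,0,0,0,0,0,0,0,0,0,0,0,0,0,0,0], "jaw": 30, "grip_force": 50}}

```text
t: 17.85
tcp_pos: [0.5132, -0.2319, -0.0301]
tool_rot: [-0.15, 0.989, -0.0, 0.0]
force: [0.6, 1.4, 5.6]
finger_gap: 0.578
gripper_force: 53.9
```

Request:
{"op": "step_arm", "data": {"commands": [0,0,-0.005,0,0,0,0,0,-0.015,0,0,0,0,0,-0.03,0,0,0,0,0,-0.05,0,0,0,0,0,-0.07,0,0,0,0,0,-0.09,0,0,0,0,0,-0.11,0,0,0,0,0,-0.13,0,0,0,0,0,-0.15,0,0,0,0,0,-0.17,0,0,0]}}

```text
t: 18.85
tcp_pos: [0.5127, -0.2315, 0.1413]
tool_rot: [-0.15, 0.989, -0.0, 0.0]
force: [0.4, -0.5, -0.7]
finger_gap: 0.577
gripper_force: 53.2
```

Run:
```python
from h import *
st=manip.sense(); print(st['tcp_pos'],st['force'],st['q'])
go((.55,0,.155,90),(.5618,.2068,.155,73.5))
```

```text
[ 0.51267871 -0.23154284  0.14133696] [ 0.42712378 -0.49333425 -0.71542906] [-6.22799461e-01  5.13564005e-01  1.64598760e+00 -6.90213012e-05
  9.81376359e-01 -2.49388646e+00]
shift [-0.1042  0.2101 -0.0137] rot [-0.03  0.03 17.21]
shift [-0.1766  0.4042 -0.0138] rot [-3.000e-02  3.000e-02  3.371e+01]
```

Request:
{"op": "step_arm", "data": {"commands": [-0.01,0.022,0,0,0,3,-0.024,0.055,0,0,0,6,-0.04,0.092,0,0,0,10,-0.056,0.129,0,0,0,13,-0.072,0.166,0,0,0,16,-0.088,0.202,0,0,0,20,-0.104,0.239,0,0,0,23,-0.12,0.276,0,0,0,26,-0.136,0.312,0,0,0,30,-0.15,0.344,0,0,0,33.7]}}

```text
t: 19.85
tcp_pos: [0.5543, 0.1432, 0.1406]
tool_rot: [0.144, 0.99, 0.0, 0.0]
force: [0.4, 0.2, -0.3]
finger_gap: 0.579
gripper_force: 53.1
```

Request:
{"op": "step_arm", "data": {"commands": [-0.01,0.011,0,0,0,0,-0.018,0.021,0,0,0,0,-0.027,0.031,0,0,0,0,-0.036,0.041,0.01,0,0,0,-0.041,0.047,0.025,0,0,0,-0.043,0.049,0.04,0,0,0,-0.043,0.049,0.055,0,0,0,-0.043,0.049,0.065,0,0,0,-0.043,0.049,0.07,0,0,0,-0.043,0.049,0.07,0,0,0]}}

```text
t: 20.85
tcp_pos: [0.6086, 0.1756, 0.0682]
tool_rot: [0.144, 0.99, -0.0, -0.001]
force: [-0.2, 0.3, -1.4]
finger_gap: 0.573
gripper_force: 53.2
```

Run:
```python
from h import *
st=manip.sense(); print(st['tcp_pos'],st['force'],st['q'],st['finger_gap'])
go((.5618,.2068,.0327,73.5))
```

```text
[0.60862293 0.17562203 0.06819739] [-0.1654615   0.30991332 -1.3878168 ] [ 1.04812505e-01  6.96438020e-01  1.51045334e+00 -6.08336619e-05
  9.37253669e-01 -1.17765130e+00] 0.5730086933994003
shift [0.0537 0.0166 0.0356] rot [-0.06 -0.13 -0.02]
```

Request:
{"op": "step_arm", "data": {"commands": [0.01,0.003,0,0,0,0,0.022,0.007,0,0,0,0,0.034,0.011,0,0,0,0,0.044,0.014,0,0,0,0,0.05,0.016,0.005,0,0,0,0.053,0.0166,0.012,0,0,0,0.0537,0.0166,0.02,0,0,0,0.0537,0.0166,0.028,0,0,0,0.0537,0.0166,0.034,0,0,0,0.0537,0.0166,0.034,0,0,0]}}

```text
t: 21.85
tcp_pos: [0.5623, 0.2067, 0.0339]
tool_rot: [0.144, 0.99, -0.0, -0.001]
force: [-0.2, -0.8, -1.1]
finger_gap: 0.577
gripper_force: 53.2
```

Run:
```python
from h import *
st=manip.sense(); print(st['tcp_pos'],st['force'],st['finger_gap'])
t,t2=snap('top'),snap('side')
cv2.imwrite('pics/e1.png',np.hstack([cv2.resize(q,(400,500),interpolation=cv2.INTER_CUBIC) for q in (t['pixels'][150:250,120:200],t2['pixels'][240:340,200:280])]))
```

```text
[0.5623182  0.20668461 0.03393827] [-0.15647494 -0.78031952 -1.09859339] 0.5774496405194133
```

View pics/e1.png

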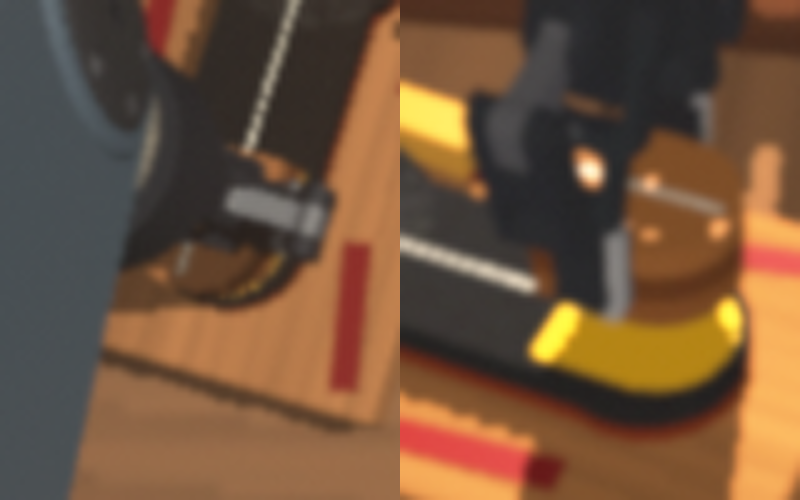

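The side view shows the block over the patch, about 2 cm up and level. Its rear top edge is at about (268.6,280), and the patch's rear edge below it is at about (268.8,304). I'll fit the side-view points against the model.

Run:
```python
from h import *
from scipy.optimize import least_squares
t,t2=snap('top'),snap('side')
th=np.linspace(np.pi/2,3*np.pi/2,40)
D=np.r_[[[.028,-.025],[.028,.025]],np.c_[-.003+.025*np.cos(th),.025*np.sin(th)]]
def out(s,x,y,a,z):
    a=np.radians(a); R=np.array([[np.cos(a),-np.sin(a)],[np.sin(a),np.cos(a)]])
    return np.array([proj(s,(*(R@d+[x,y]),z)) for d in D])
def feats(P): return np.r_[P[1],P[0],P[:,0].max(),P[:,1].max()]  # fl, fr, right, low
side=np.array([226,311,241.2,288.3,269.1,318.9])-.4
top=np.array([157,178.25,181.75,185,210.25])-.4
ft=lambda P:np.r_[P[1],P[0],P[:,1].max()]
for n,f in (('side',lambda p:feats(out(t2,*p,.046))-side),('top',lambda p:ft(out(t,*p,.046))-top),('both',lambda p:np.r_[feats(out(t2,*p,.046))-side,ft(out(t,*p,.046))-top])):
    r=least_squares(f,[.558,.208,-16.5]); print(n,r.x,r.fun.round(1))
st=manip.sense(); x,y,z=st['tcp_pos']
b=(x-.0058,y+.0017,-16.5); zc=z+.0483
Pt=out(t2,*b,zc+.015);Pb=out(t2,*b,zc-.015)
print('block top right',Pt[Pt[:,0].argmax()],'bottom right',Pb[Pb[:,0].argmax()],'low',Pb[Pb[:,1].argmax()],'fl top/bot',Pt[1],Pb[1])
Q=out(t,*b,zc+.015); print('top view: fr',Q[0],'back low',Q[Q[:,1].argmax()])
e=np.radians(-16.5); u=np.array([np.cos(e),np.sin(e)])
for k in(-.028,-.025,-.02,-.01,0): print(k,proj(t2,(*(np.array(b[:2])+k*u),zc+.015)))
```

```text
side [  0.55810662   0.21411965 -17.04789611] [ 0.5 -0.1  0.4  1.  -0.9 -0.7]
top [  0.55853502   0.21016038 -15.5262604 ] [ 0.5  0.5 -0.5  0.1 -0.6]
both [  0.55843457   0.21279653 -17.05930892] [ 0.5 -0.7  0.4  0.4 -1.  -1.4 -0.4  0.4 -1.5  0.6 -0.5]
block top right [268.34901287 276.84097058] bottom right [268.46814994 291.45019614] low [251.3993242  304.31095121] fl top/bot [224.88628936 282.66719963] [226.24035538 297.38951445]
top view: fr [174.62705196 181.4221579 ] back low [156.82105067 207.33910294]
-0.028 (np.float64(266.9577611071006), np.float64(281.9449636987156))
-0.025 (np.float64(265.0802379963329), np.float64(281.39135391768673))
-0.02 (np.float64(261.9651268038841), np.float64(280.4729537395954))
-0.01 (np.float64(255.78715225677863), np.float64(278.6520260089918))
0 (np.float64(249.67774337686643), np.float64(276.85192070414035))
```

Run:
```python
from h import *
go((.5641,.2095,.0237,73.5))
```

```text
shift [0.     0.0025 0.0119] rot [ 0.02  0.04 -0.01]
```

Request:
{"op": "step_arm", "data": {"commands": [0,0.001,0.001,0,0,0,0,0.002,0.002,0,0,0,0,0.0025,0.004,0,0,0,0,0.0025,0.006,0,0,0,0,0.0025,0.008,0,0,0,0,0.0025,0.009,0,0,0,0,0.0025,0.01,0,0,0,0,0.0025,0.01,0,0,0,0,0.0025,0.01,0,0,0,0,0.0025,0.01,0,0,0]}}

```text
t: 23.05
tcp_pos: [0.5636, 0.2096, 0.0255]
tool_rot: [0.143, 0.99, 0.0, 0.0]
force: [0.4, 0.5, -1.1]
finger_gap: 0.575
gripper_force: 53.2
```

Run:
```python
from h import *
t2=snap('side'); L=[]
for _ in range(8):
    t=snap('top'); st=manip.sense(); L.append(np.r_[st['tcp_pos'],st['force'][2]])
L=np.array(L); print(L.mean(0).round(4),L.std(0).round(4))
th=np.linspace(np.pi/2,3*np.pi/2,40)
D=np.r_[[[.028,-.025],[.028,.025]],np.c_[-.003+.025*np.cos(th),.025*np.sin(th)]]
def draw(img,s,x,y,a,z,c,ox,oy,k):
    a=np.radians(a); R=np.array([[np.cos(a),-np.sin(a)],[np.sin(a),np.cos(a)]])
    P=np.array([proj(s,(*(R@d+[x,y]),z)) for d in D]); cv2.polylines(img,[((P+.5-[ox,oy])*k).astype(np.int32)],True,c,1)
x,y,z=L.mean(0)[:3]; b=(x-.0058,y+.0017,-16.5); zc=z+.0483; print(b,zc)
im=[]
for s,ox,oy in((t,125,160),(t2,205,250)):
    q=cv2.resize(s['pixels'][oy:oy+75,ox:ox+70],None,fx=5.7,fy=5.7*1.0,interpolation=cv2.INTER_CUBIC)
    draw(q,s,.5583,.2115,-16.5,.046,(255,0,255),ox,oy,5.7)
    for h in(-.015,.015): draw(q,s,*b,zc+h,(0,255,0),ox,oy,5.7)
    im.append(q)
cv2.imwrite('pics/f1.png',np.hstack(im))
```

```text
[ 0.5636  0.2096  0.0255 -1.2971] [0.     0.     0.     0.3154]
(np.float64(0.5578054850951806), np.float64(0.21127351438445388), -16.5) 0.07375876006352514
```

View pics/f1.png

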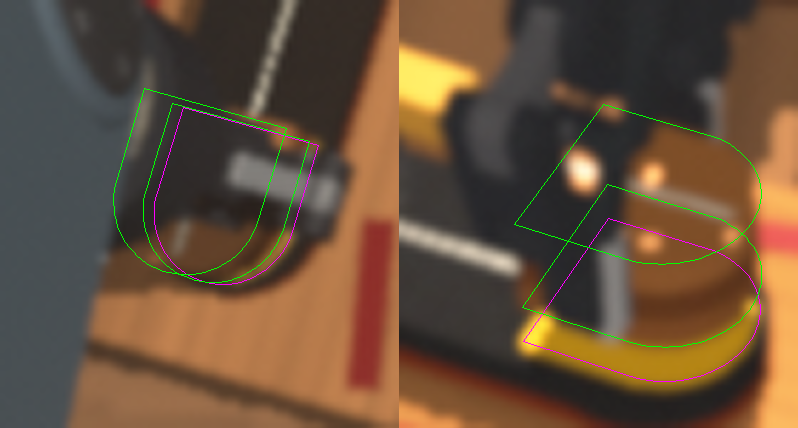

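Run:
```python
from h import *
t2=snap('side'); p=t2['pixels'].astype(int)
for c in (247,251,255,259,263): print(c,[(v,*p[v,c][::-1]) for v in range(292,326,1)])
```

```text
247 [(292, np.int64(202), np.int64(132), np.int64(75)), (293, np.int64(182), np.int64(117), np.int64(66)), (294, np.int64(146), np.int64(93), np.int64(50)), (295, np.int64(129), np.int64(80), np.int64(42)), (296, np.int64(129), np.int64(80), np.int64(42)), (297, np.int64(132), np.int64(82), np.int64(44)), (298, np.int64(133), np.int64(82), np.int64(44)), (299, np.int64(131), np.int64(80), np.int64(43)), (300, np.int64(123), np.int64(75), np.int64(41)), (301, np.int64(110), np.int64(67), np.int64(38)), (302, np.int64(97), np.int64(58), np.int64(33)), (303, np.int64(93), np.int64(55), np.int64(31)), (304, np.int64(94), np.int64(56), np.int64(33)), (305, np.int64(100), np.int64(60), np.int64(35)), (306, np.int64(110), np.int64(66), np.int64(37)), (307, np.int64(117), np.int64(69), np.int64(37)), (308, np.int64(121), np.int64(72), np.int64(36)), (309, np.int64(129), np.int64(81), np.int64(35)), (310, np.int64(148), np.int64(101), np.int64(30)), (311, np.int64(168), np.int64(121), np.int64(26)), (312, np.int64(178), np.int64(130), np.int64(22)), (313, np.int64(181), np.int64(133), np.int6
[... 6708 characters left out ...]
64(22)), (312, np.int64(157), np.int64(116), np.int64(24)), (313, np.int64(129), np.int64(96), np.int64(27)), (314, np.int64(96), np.int64(72), np.int64(30)), (315, np.int64(63), np.int64(50), np.int64(31)), (316, np.int64(42), np.int64(37), np.int64(32)), (317, np.int64(35), np.int64(32), np.int64(31)), (318, np.int64(37), np.int64(32), np.int64(31)), (319, np.int64(44), np.int64(33), np.int64(32)), (320, np.int64(60), np.int64(36), np.int64(31)), (321, np.int64(78), np.int64(38), np.int64(28)), (322, np.int64(98), np.int64(46), np.int64(28)), (323, np.int64(114), np.int64(60), np.int64(34)), (324, np.int64(125), np.int64(74), np.int64(41)), (325, np.int64(128), np.int64(81), np.int64(46))]
```

In the side view the block's underside edge is at v≈310.4, exactly as modelled. The patch edge is at v≈318.0 against 316.3 modelled, so the seat lies about 1–2 mm further towards +y. I'll make a small final correction.

Request:
{"op": "step_arm", "data": {"commands": [0,0.0005,0.0005,0,0,0,-0.0005,0.001,0.001,0,0,0,-0.0005,0.0017,0.0015,0,0,0,-0.0005,0.0017,0.002,0,0,0,-0.0005,0.0017,0.0025,0,0,0,-0.0005,0.0017,0.0025,0,0,0,-0.0005,0.0017,0.0025,0,0,0,-0.0005,0.0017,0.0025,0,0,0,-0.0005,0.0017,0.0025,0,0,0,-0.0005,0.0017,0.0025,0,0,0]}}

```text
t: 24.55
tcp_pos: [0.5646, 0.211, 0.0229]
tool_rot: [0.143, 0.99, -0.0, 0.0]
force: [0.5, 0.1, -1.5]
finger_gap: 0.573
gripper_force: 53.2
```

Run:
```python
from h import *
t,t2=snap('top'),snap('side'); p=t2['pixels'].astype(int)
for c in (247,251,255,259,263):
    r,b=p[300:325,c,2]*1.,p[300:325,c,0]; r0=r[8:].max(); k=int(8+r[8:].argmax())
    up=next(v for v in range(k,0,-1) if r[v]<150); dn=next(v for v in range(k,25) if r[v]<108)
    print(c,300+up+(150-r[up])/(r[up+1]-r[up]),300+dn-1+(r[dn-1]-108)/(r[dn-1]-r[dn]))
# lid check: blue disc centre on the bench
h=cv2.cvtColor(t['pixels'],cv2.COLOR_BGR2HSV); g=cv2.inRange(h,np.array([98,80,20]),np.array([125,255,255]))
n,l,s,c=cv2.connectedComponentsWithStats(g)
for i in range(1,n):
    if s[i,4]>300: print('blue',s[i],onz(t,s[i,0]+s[i,2]/2-.5,s[i,1]+s[i,3]/2-.5,.013))
st=manip.sense(); print(st['tcp_pos'],st['force'],st['gripper_force'],st['t'])
```

```text
247 312.1 317.6734693877551
251 312.3809523809524 317.93023255813955
255 311.7142857142857 317.53061224489795
259 310.35 316.31111111111113
263 307.8888888888889 313.6470588235294
blue [ 433  164   73   74 1374] [ 0.54409301 -0.40194701  0.013     ]
blue [ 447  177   47   47 1650] [ 0.5450991  -0.40411979  0.013     ]
blue [ 354  182   68   71 3518] [ 0.51246025 -0.23187149  0.013     ]
[0.56454695 0.21103498 0.02292901] [ 0.10121755  0.37123521 -1.3852086 ] 53.16855104465503 24.65
```

```bash
python3 -c "
from h import *
print(manip.sign_off())"
```

```text
the job is handed in; nothing more can be done
None
```

I handed the job in at about 25 s without getting a verdict back. The block is held level about 1 cm above the yellow patch with its straight edge to the toe, placed to within about 3 mm by my estimate. The lid lies flat on the bench about 17 cm from the tin's centre.

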